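# Jam into the roll-top bread bin

## Task

Put the short jam jar into the open roll-top bread bin, setting it down gently so that it stands upright on the floor of the bin, and let go of it. Then roll the slatted cover forward along its track until the bin is fully shut.

Things in the scene. Friction and masses are not known exactly. Their poses are not given: they have to be found in the camera images.
- bin: Roll-top bread bin, 340 (y) x 300 (x) x 173 mm high. Origin: centre of underside; x points to its rounded back, opening on -x. Cover turns about the y axis 20 mm above the origin. Floor 6 mm up; ends' inner faces y = +-162; front sill x = -136, 60 high; back roof from x = 0. Best jar place x = -70, y = 0 (cover clears it by 20); close fingers along y: a 190 mm wide gripper fits between the ends.
- cover (a joint): Angle (rad) of the bin's slatted wooden cover, a stiff curved shell of outer radius 153 mm about the turning axis: 0 = shut, leading edge down on the front sill; grows as it rolls up and back; stops at 0 and 1.4. Starts at 1.15 to 1.38, leading edge near the top. Stays where it is left; 3 to 8 N at the handle moves it.
- handle (a point): Middle of the cover's steel bar handle, 12 mm thick, 100 long, along the bin's y, a post at each end, 37 off the slats. In the bin's frame x = -190 cos(0.785+q), y = 0, z = 20 + 190 sin(0.785+q) mm, q = cover angle. Can be pinched from straight above at any q (fingers closing along bin x, open 30 to 40, TCP 8 above the bar) and swivels in the grip. Frame turns with the cover.
- jam_jar: Short round glass jam jar with twist lid, 0.14 to 0.28 kg, 56 mm across, 70 high (full width up to 40, then narrowing to a lid 50 across), loose, standing on the shelf (z = 0) right of the bin. Origin: centre of underside, z up. The similar but taller jar near it (68 across, 140 high) is not the one.

How it is judged (in metres and radians):
On the way, in this order (a step that is already met when the one before it is completed fails the run):
1. the jam jar stands upright on the bin's floor, let go, with the cover still rolled back (x of jam_jar in the frame of bin between -0.125 and 0.125 m and y of jam_jar in the frame of bin between -0.16 and 0.16 m and z of jam_jar in the frame of bin below 0.016 m and angle between jam_jar's own z axis and vertical below 0.17 rad and contact force between the fingers and jam_jar below 0.1 N and value of joint cover above 0.7 rad), for 0.2 s.
2. the cover is rolled fully shut (value of joint cover below 0.1 rad), for 0.2 s.
At the end, for the whole second after the job is handed in: The cover is shut to within 0.1 rad (15 mm along its track) and the jam jar stands inside the bin, on its floor (within 10 mm), at rest and upright to within 10 degrees (value of joint cover below 0.1 rad and x of jam_jar in the frame of bin between -0.125 and 0.125 m and y of jam_jar in the frame of bin between -0.16 and 0.16 m and z of jam_jar in the frame of bin below 0.016 m and angle between jam_jar's own z axis and vertical below 0.17 rad and linear speed of jam_jar below 0.02 m/s); the robot touches nothing.
It fails at once if the jam jar is dropped or flung (moves faster than 0.6 m/s with no finger on it: a fall of about 20 mm) (linear speed of jam_jar above 0.6 m/s and contact force between the fingers and jam_jar below 0.1 N).
It also fails if it takes over 66 s, if anything falls off the work surface, if the arm or the gripper's body presses on something with over 40 N, if the wrist force passes 120 N, or if a joint passes its speed limit or range.

## Robot

A 6-joint arm with a two-finger parallel gripper is mounted at the origin on the work surface. World frame = base frame: x ahead of the robot, y to its left, z up, the work surface at z = 0. Lengths are in mm, angles in rad, forces in N, time in s.
With the tool pointing down it reaches from about 275 to 1000 mm from the base axis. Payload 8.4 kg.
Tool frame: the origin (TCP) lies between the finger pads, 19 mm behind the fingertips; this is the grasp point; z points along the fingers, y is the line along which they close (so a half turn about z gives the same grasp; the last joint's range is limited). The gripper opens to 85 mm and grips with 20 to 120 N. Pads are 22 mm wide; open, the fingers measure 114 mm over their backs; the gripper's body (76 mm by 85 mm) begins 54 mm behind the grasp point. The pads swing forward as they close: fully open they stand 13 mm farther back than shut.
Start: joints at [1.195, 0.353, 1.633, -0, 1.155, -0.002], TCP at [228.221, 581.845, 249.981] pointing down, gripper open.
Joint ranges: [-2.63, 2.63], [-0.92, 2.1], [0.06, 2.66], [-1.3, 4.44], [0, 2.69], [-3.02, 3.02]. Speed limits (rad/s): [2.22, 2.22, 2.79, 3.14, 3.14, 3.14].

## Interface

Orientations are given as [roll, pitch, yaw] about the fixed x, y, z axes, in that order (R = Rz(yaw) Ry(pitch) Rx(roll)).
In Python, from rig import r, cam, ticket gives the robot as it stands (r), with the cameras (cam) and the job (ticket).
- The arm moves only by the shell command python3 steer.py 'ROWS' [FORCE]. ROWS is rows parted by semicolons, their numbers by spaces, 1 to 5 of them, each of 7 numbers: a rotation vector rx, ry, rz in rad, then dx, dy, dz in mm, then the opening from 0.0 (shut) to 1.0 (fully open); each row shifts and turns the commanded pose from where the row before left it, along the tool's axes as they then stand; what a row does not reach is not made up. A row lasts 1/12 s, in which the tool goes at most 41.7 mm and 0.125 rad, less where a joint would pass 70% of its speed; a pose out of reach is approached as far as the arm can. The fingers move at their own pace and stop on an object; FORCE is the grip in N (left out, the last holds). Time passes only in rows, so rows that do not move let the fingers close. It prints the time, the measured TCP pose, the force, the opening and the grip force at its end.
- r.sense(): the state, without advancing time (a new reading comes with each control period).
- cam.grab_frame(name): name is "scene" or "top" or "wrist"; returns the picture (400x640x3 uint8, red, green, blue); there is no depth.
- cam.camera_params(name): a dict with "fx", "fy", "cx", "cy" (pixels), "dist_coeffs" ([k1, k2, p1, p2, k3] as OpenCV has them; the pictures are not rectified), "rvec" (rotation vector, rad) and "tvec" (3), from world to camera coordinates, as OpenCV has them. Camera axes: x right, y down, z forward; pixel columns grow to the right and rows downward; lengths in mm; the calibration is good to about 2 mm. A picture is of the moment at which its call begins: read the wrist's pose just before it. camera_params takes no time and is no camera call; for the wrist camera it gives the pose at the moment of the call.
- ticket.sign_off(): hands the job in; it is judged then, once.
The state is a dict: "clock": time; "qpos": joint angles; "qvel": joint speeds; "joint_efforts": joint torques, N m; "eef_pos": TCP position; "tcp_rot": TCP orientation; "contact_force": force on the tool from outside, world axes, zero at the start; "wrist_torque": the same for the moment, N m; "opening": opening from 0.0 (shut) to 1.0 (fully open); "grasp_force": force on a finger pad.
Only numpy, scipy, OpenCV 4.12 (cv2) and the standard library are available. Lean on these libraries where they do the work, as an engineer would, in place of code of your own. Each camera call takes 0.05 s, during which the arm holds its last target. There are 200 camera calls.

## Working session

There is one attempt and no reset: what is moved stays moved. The work goes in short steps, Python scripts to look and compute and a shell command to move; the robot and the scene stay as the last step left them, time stands still between calls to the robot, and variables do not carry over. Pictures are saved under pics/ and viewed, at most 10 in all, crops included, and the job is handed in when it is done.

```bash
ls; mkdir -p pics; python3 - <<'E'
from rig import r, cam, ticket
import cv2
s=r.sense();print(s['eef_pos'],s['tcp_rot'],s['clock'])
for n in("scene","top"):
    cv2.imwrite(f"pics/{n}0.png",cam.grab_frame(n)[:,:,::-1]); print(n,cam.camera_params(n))
E
```

```text
pics
rig.py
steer.py
[228.06576278 581.40894092 249.24179981] [-3.14016955e+00 -1.19819634e-05  2.76778008e+00] 0.0
scene {'fx': 386.85461430727656, 'fy': 386.85461430727656, 'cx': 322.060756124159, 'cy': 203.2687456463309, 'dist_coeffs': array([-0.06921737,  0.        ,  0.        ,  0.        ,  0.        ]), 'rvec': array([ 2.35813481,  1.62718599, -0.27319439]), 'tvec': array([ -77.51375087, -469.87486697,  975.79116712])}
top {'fx': 385.9491644463118, 'fy': 385.9491644463118, 'cx': 321.26479832454584, 'cy': 195.15366418395496, 'dist_coeffs': array([-0.08469472,  0.        ,  0.        ,  0.        ,  0.        ]), 'rvec': array([ 2.17733891, -2.1434626 ,  0.11914549]), 'tvec': array([-121.52938096,  525.54793885,  778.95844032])}
```

View pics/scene0.png

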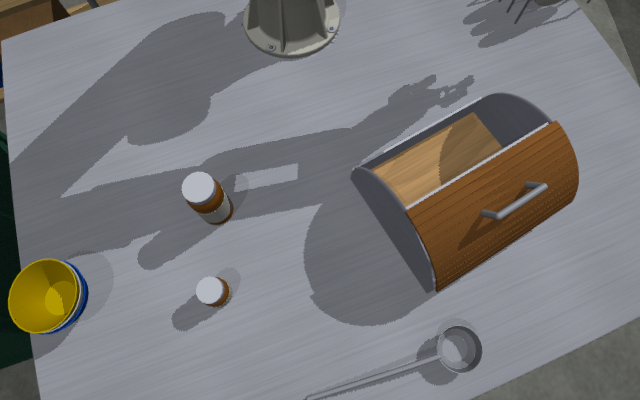

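View pics/top0.png

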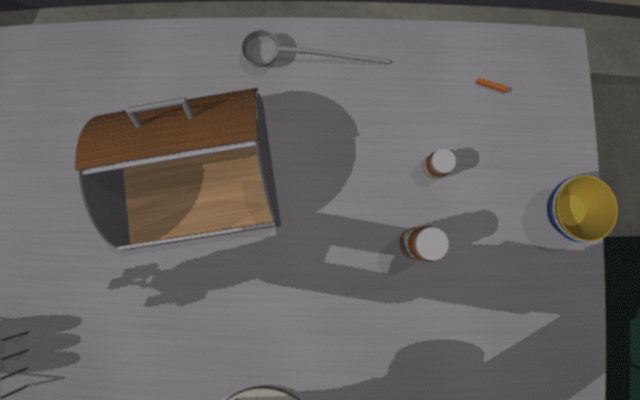

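The short jar's lid is at about (211,291) in scene and (441,162) in top. The bin's sill runs (117,248)–(277,225) in top, and the handle bar (130,107)–(186,99) in top and (496,217)–(545,186) in scene.

```bash
cat > h.py <<'E'
import cv2, numpy as np
from rig import r, cam, ticket
def ray(n,uv,P=None):
    P=P or cam.camera_params(n)
    K=np.array([[P['fx'],0,P['cx']],[0,P['fy'],P['cy']],[0,0,1]])
    u=cv2.undistortPoints(np.array([[uv]],float),K,np.array(P['dist_coeffs']))[0,0]
    R=cv2.Rodrigues(np.array(P['rvec']))[0]; return -R.T@np.array(P['tvec']), R.T@np.array([*u,1.])
def plane(n,uv,z,P=None):
    c,d=ray(n,uv,P); return c+d*(z-c[2])/d[2]
def tri(a,b):
    (c1,d1),(c2,d2)=ray("scene",a),ray("top",b)
    t=np.linalg.lstsq(np.c_[d1,-d2],c2-c1,rcond=None)[0]
    p,q=c1+t[0]*d1,c2+t[1]*d2; return (p+q)/2,np.linalg.norm(p-q)
def proj(n,p):
    P=cam.camera_params(n);K=np.array([[P['fx'],0,P['cx']],[0,P['fy'],P['cy']],[0,0,1]])
    return cv2.projectPoints(np.array([p],float),P['rvec'],P['tvec'],K,np.array(P['dist_coeffs']))[0][0,0]
E
python3 - <<'E'
from h import *
np.set_printoptions(precision=1,suppress=True)
L={}
for n,(x,y) in(("scene",(211,291)),("top",(443,161))):
    im=cv2.imread(f"pics/{n}0.png"); h=cv2.cvtColor(im,cv2.COLOR_BGR2HSV)
    w=im[y-30:y+30,x-30:x+30].astype(int)
    m=(w.min(2)>(175 if n=="scene" else 150)).astype(np.uint8)
    k,lab,st,ce=cv2.connectedComponentsWithStats(m)
    i=1+np.argmax(st[1:,4]); L[n]=ce[i]+[x-30,y-30]; print(n,im[y,x],L[n],st[i],plane(n,L[n],70))
print(tri(L["scene"],L["top"]))
for a in((117,248),(277,225)): print("sill",plane("top",a,60))
for a in((383,165),(353,169),(489,95)): print("sill scene",plane("scene",a,60))
for a,b in(((496,217),(130,107)),((545,186),(186,99)),((545,186),(130,107)),((496,217),(186,99))): print("handle",tri(a,b))
for a,b in (((408,210),(255,143)),((553,122),(83,171))): print("edge",tri(a,b))
for n,c in(("scene",(340,60,600,310)),("top",(60,70,300,260))):
    im=cv2.imread(f"pics/{n}0.png")[c[1]:c[3],c[0]:c[2]]
    cv2.imwrite(f"pics/{n}c.png",cv2.resize(im,None,fx=3 if n=="top" else 2.4,fy=3 if n=="top" else 2.4,interpolation=cv2.INTER_CUBIC))
E
```

```text
scene [191 184 179] [208.5 289.4] [ 15  16  26  26 515] [ 594.  -360.9   70. ]
top [146 146 147] [434. 161.] [21 30  1  1  1] [ 596.  -340.8   70. ]
(array([ 595.5, -351.1,   69. ]), np.float64(19.508832770417662))
sill [408.8 302.2  60. ]
sill [462.4 -25.7  60. ]
sill scene [477.8  33.9  60. ]
sill scene [464.4 -26.1  60. ]
sill scene [406.3 320.6  60. ]
handle (array([665.9, 196.6, 154. ]), np.float64(89.21313824394986))
handle (array([655.9, 114.5, 301.4]), np.float64(66.30068753714954))
handle (array([656.3, 220.4, 203.9]), np.float64(0.05217259064714745))
handle (array([672.6, 123.2, 197.1]), np.float64(1.3630807533926184))
edge (array([604.4,   6.8, 162.6]), np.float64(1.9572388815313158))
edge (array([549.4, 319.4, 173.8]), np.float64(6.783121468060345))
```

View pics/topc.png

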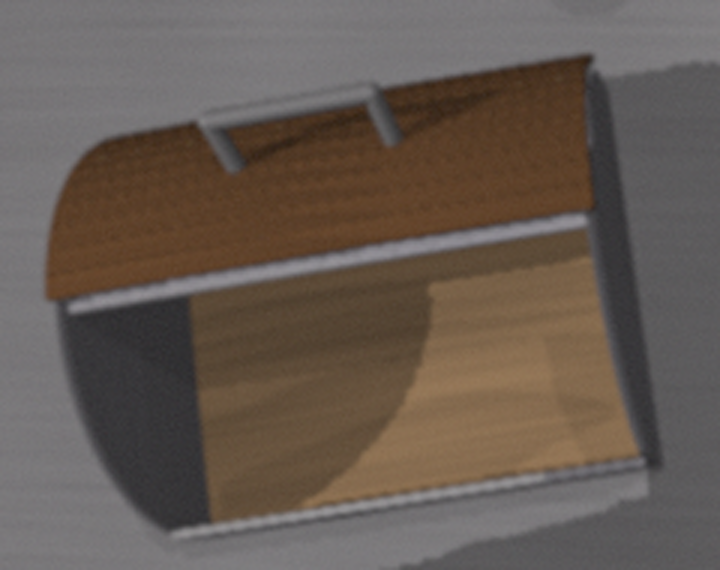

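View pics/scenec.png

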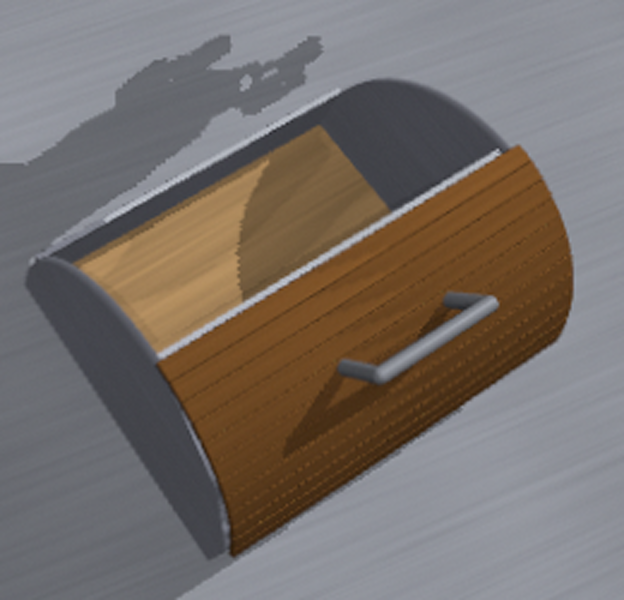

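The crops give better pixels. In the top view the sill ends are (117,248) and (275,224) and the bar ends are (127,110) and (185,100). In the scene view the bar ends are (546,186) and (498,217).

```bash
python3 - <<'E'
from h import *
np.set_printoptions(precision=1,suppress=True)
L={}
for n,(x,y) in(("scene",(211,291)),("top",(443,161))):
    w=cv2.GaussianBlur(cv2.imread(f"pics/{n}0.png"),(3,3),0)[y-22:y+22,x-22:x+22].min(2)
    t,m=cv2.threshold(w,140 if n=="top" else 165,255,0) if 0 else cv2.threshold(w,0,255,16)
    k,lab,st,ce=cv2.connectedComponentsWithStats((w>w[22,22]-12).astype(np.uint8))
    i=lab[22,22]; L[n]=ce[i]+[x-22,y-22]; print(n,t,L[n],st[i],plane(n,L[n],70))
print(tri(L["scene"],L["top"]))
for a in((117.3,248.3),(275,224)): print("sill",plane("top",a,60))
H=[tri(a,b) for a,b in(((498,216.7),(185,100)),((545.5,186.3),(127,110)))];print("bar",H)
E_=[tri(a,b) for a,b in (((406.7,208),(255,142.7)),((548.3,123.3),(84,172.7)))];print("edge",E_)
ya=.164; X=np.array([np.cos(ya),np.sin(ya),0]);
# hypotheses: for each q, centre from handle by each camera's ray at its height
for q in(1.15,1.2,1.25,1.3,1.35):
    t=.785+q; z=20+190*np.sin(t)
    a=[(plane("top",u,z)+plane("top",v,z))/2 for u,v in[((185,100),(127,110))]]+[(plane("scene",u,z)+plane("scene",v,z))/2 for u,v in[((498,216.7),(545.5,186.3))]]
    print(q,*[p+190*np.cos(t)*X for p in a])
E
```

```text
scene 175.0 [208.5 289.3] [  7   8  26  26 505] [ 593.9 -360.9   70. ]
top 120.0 [443.6 159.9] [ 12  10  22  23 384] [ 598.6 -360.5   70. ]
(array([ 596.2, -357.7,   80.8]), np.float64(1.1697924971066291))
sill [408.2 301.5  60. ]
sill [464.3 -21.6  60. ]
bar [(array([672.7, 127.3, 193.3]), np.float64(0.762169310092572)), (array([655.3, 232.1, 189.9]), np.float64(1.6752356007244258))]
edge [(array([602.5,   4.4, 171. ]), np.float64(0.16805356788255812)), (array([546.5, 319.4, 165.8]), np.float64(1.567233678045922))]
1.15 [595.3 166.  197.5] [597.9 164.4 197.5]
1.2 [587.9 166.3 193.9] [588.8 165.3 193.9]
1.25 [580.8 166.7 189.9] [579.8 166.5 189.9]
1.3 [574.1 167.4 185.4] [571.  167.9 185.4]
1.35 [567.8 168.4 180.6] [562.4 169.7 180.6]
```

```bash
cat >> h.py <<'E'
from scipy.spatial.transform import Rotation as Ro
def go(target,yaw=None):
    s=r.sense();R=Ro.from_euler('xyz',s['tcp_rot']);p=np.array(s['eef_pos'])
    print("tcp",p.round(1),"yaw",round(s['tcp_rot'][2],3),"tool d",R.inv().apply(np.array(target)-p).round(1),
      "rotvec",(R.inv()*Ro.from_euler('xyz',[np.pi,0,yaw])).as_rotvec().round(3) if yaw is not None else "","t",s['clock'],"F",np.round(s['contact_force'],1))
E
python3 steer.py '0 0 -0.109 0 0 0 1;0 0 -0.109 0 0 0 1;0 0 -0.109 0 0 0 1;0 0 -0.109 0 0 0 1;0 0 -0.109 0 0 0 1'
python3 - <<'E'
from h import *
s=r.sense();P=cam.camera_params("wrist");R=cv2.Rodrigues(P['rvec'])[0]
print("cam in tool",Ro.from_euler('xyz',s['tcp_rot']).inv().apply(-R.T@P['tvec']-s['eef_pos']))
go([596,-361,180],-2.97); print(s['qpos'])
E
```

```text
clock: 0.52
eef_pos: [228.1, 581.6, 249.5]
tcp_rot: [-3.141, -0.0, -2.965]
contact_force: [0.1, 0.3, -0.0]
opening: 0.997
grasp_force: 0.0
cam in tool [  81.93909034    0.36184242 -122.5999956 ]
tcp [228.1 581.6 249.5] yaw -2.965 tool d [-196.6 -992.5   70.2] rotvec [-0.001 -0.     0.005] t 0.5167 F [ 0.1  0.3 -0. ]
[ 1.19459682e+00  3.53412493e-01  1.63384185e+00 -2.58552390e-05
  1.15521155e+00 -5.52801511e-01]
```

```bash
A='-7.9 -39.7'
python3 steer.py '0 0 0 -7.9 -39.7 0 1;0 0 0 -7.9 -39.7 0 1;0 0 0 -7.9 -39.7 0 1;0 0 0 -7.9 -39.7 0 1;0 0 0 -7.9 -39.7 0 1' >/dev/null
python3 steer.py '0 0 0 -7.9 -39.7 0 1;0 0 0 -7.9 -39.7 0 1;0 0 0 -7.9 -39.7 0 1;0 0 0 -7.9 -39.7 0 1;0 0 0 -7.9 -39.7 0 1' >/dev/null
python3 steer.py '0 0 0 -7.9 -39.7 0 1;0 0 0 -7.9 -39.7 0 1;0 0 0 -7.9 -39.7 0 1;0 0 0 -7.9 -39.7 0 1;0 0 0 -7.9 -39.7 0 1' >/dev/null
python3 steer.py '0 0 0 -7.9 -39.7 0 1;0 0 0 -7.9 -39.7 0 1;0 0 0 -7.9 -39.7 0 1;0 0 0 -7.9 -39.7 0 1;0 0 0 -7.9 -39.7 0 1' >/dev/null
python3 steer.py '0 0 0 -7.9 -39.7 8 1;0 0 0 -7.9 -39.7 8 1;0 0 0 -7.9 -39.7 8 1;0 0 0 -7.9 -39.7 8 1;0 0 0 -7.9 -39.7 8 1' >/dev/null
python3 steer.py '0 0 0 0 0 8 1;0 0 0 0 0 8 1;0 0 0 0 0 8 1;0 0 0 0 0 0 1'
python3 - <<'E'
from h import *
go([596,-361,180],-2.97); P=cam.camera_params("wrist")
im=cam.grab_frame("wrist");cv2.imwrite("pics/w1.png",im[:,:,::-1])
from h import proj
w=im.min(2);print(proj("wrist",[596,-361,70]))
k,lab,st,ce=cv2.connectedComponentsWithStats((w>150).astype(np.uint8))
for i in range(1,k):
    if st[i,4]>300: print(st[i],ce[i],plane("wrist",ce[i],70,P))
E
```

```text
clock: 2.93
eef_pos: [590.6, -360.8, 183.7]
tcp_rot: [3.139, -0.003, -2.97]
contact_force: [-0.6, 0.4, -0.7]
opening: 0.998
grasp_force: 0.0
tcp [ 590.6 -360.8  183.7] yaw -2.97 tool d [-5.3 -1.1  3.7] rotvec [ 0.003 -0.003  0.   ] t 2.9333 F [-0.6  0.4 -0.7]
[317.17308305 205.90142225]
[184 122  90  21 342] [229.52339181 132.39766082] [ 553.93418398 -426.62760956   70.        ]
[ 218  173  164   77 5058] [313.34341637 213.15915382] [ 600.81756201 -362.66054412   70.        ]
[275 246  84  21 370] [316.07297297 256.58648649] [ 634.44982463 -354.95940241   70.        ]
```

View pics/w1.png

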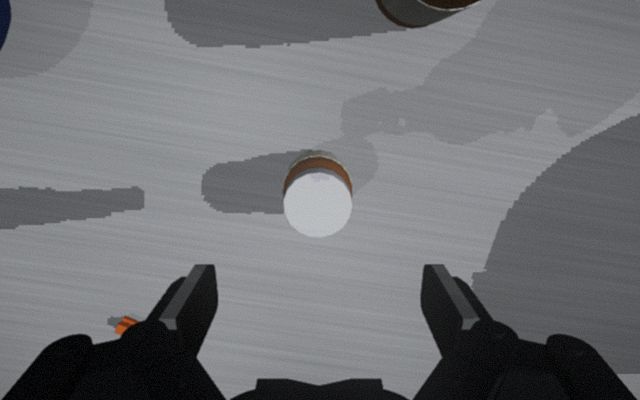

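Picture: the lid disc is centred at about (317,203), within 3 px of the prediction, and it sits midway between the fingers. I'll descend and grip.

```bash

python3 steer.py '0 0 0 -3.6 -0.8 10 1;0 0 0 0 0 38 1;0 0 0 0 0 38 1;0 0 0 0 0 34 1;0 0 0 0 0 22 1' 
python3 steer.py '0 0 0 0 0 11 1;0 0 0 0 0 0 1;0 0 0 0 0 0 0;0 0 0 0 0 0 0;0 0 0 0 0 0 0' 35
python3 steer.py '0 0 0 0 0 0 0;0 0 0 0 0 0 0;0 0 0 0 0 0 0;0 0 0 0 0 0 0' 35
```

```text
clock: 3.4
eef_pos: [594.6, -361.0, 40.9]
tcp_rot: [3.14, -0.002, -2.969]
contact_force: [-0.9, 0.5, -1.1]
opening: 1.004
grasp_force: 0.0
clock: 3.82
eef_pos: [597.0, -363.2, 35.6]
tcp_rot: [-3.14, 0.003, -2.97]
contact_force: [-2.7, 2.9, 5.7]
opening: 0.637
grasp_force: 36.1
clock: 4.15
eef_pos: [597.0, -363.2, 35.6]
tcp_rot: [-3.139, 0.003, -2.97]
contact_force: [-0.5, 1.4, 6.2]
opening: 0.64
grasp_force: 36.9
```

```bash

python3 steer.py '0 0 0 0 0 -10 0;0 0 0 0 0 -20 0;0 0 0 0 0 -25 0;0 0 0 0 0 0 0;0 0 0 0 0 0 0' 
python3 - <<'E'
from h import *
cv2.imwrite("pics/w2.png",cam.grab_frame("wrist")[:,:,::-1])
go([504,153.2,260],-2.97)
E
```

```text
clock: 4.57
eef_pos: [596.8, -363.5, 90.7]
tcp_rot: [-3.139, 0.003, -2.97]
contact_force: [0.4, 0.2, -1.3]
opening: 0.641
grasp_force: 38.0
tcp [ 595.8 -362.9   89. ] yaw -2.97 tool d [   2.4  524.  -171.6] rotvec [-0.001  0.001 -0.   ] t 4.6167 F [-0.4  0.2 -1.8]
```

View pics/w2.png

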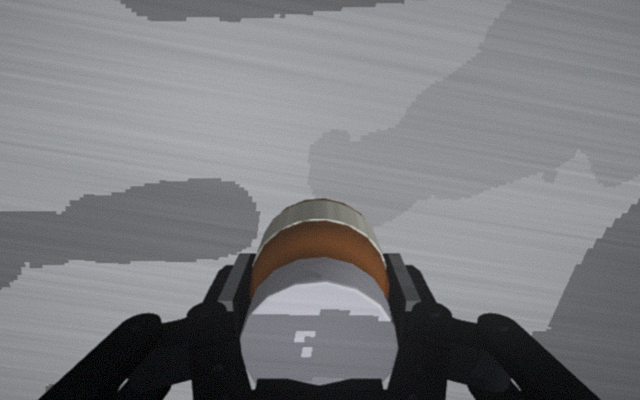

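The jar is held upright between the pads, with its bottom about 35.5 mm below the TCP. I'll carry it over the bin.

```bash

python3 steer.py '0 0 0 0 0 -25 0;0 0 0 0 0 -40 0;0 0 0 0 0 -40 0;0 0 0 1 25 -40 0;0 0 0 1 35 -26 0' >/dev/null
python3 steer.py '0 0 0 0 38 0 0;0 0 0 0 38 0 0;0 0 0 0 38 0 0;0 0 0 0 38 0 0;0 0 0 0 38 0 0' >/dev/null
python3 steer.py '0 0 0 0 38 0 0;0 0 0 0 38 0 0;0 0 0 0 38 0 0;0 0 0 0 38 0 0;0 0 0 0 38 0 0' >/dev/null
python3 steer.py '0 0 0 0 38 0 0;0 0 0 0 30 0 0;0 0 0 0 16 0 0;0 0 0 0 0 0 0;0 0 0 0 0 0 0' 
python3 - <<'E'
from h import *
go([504,153.2,42],-2.97)
for n in ("scene","top","wrist"): cv2.imwrite(f"pics/{n}3.png",cam.grab_frame(n)[:,:,::-1])
E
python3 -c "
import cv2,numpy as np
a=cv2.imread('pics/top3.png')[60:270,50:310];b=cv2.imread('pics/wrist3.png')
a=cv2.resize(a,(520,420));b=cv2.resize(b,(0,0),fx=.6,fy=.6)
c=np.zeros((420,800,3),np.uint8);c[:,:416]=a[:,:416];c[:240,416:]=b;cv2.imwrite('pics/m3.png',c)"
```

```text
clock: 6.28
eef_pos: [504.5, 149.3, 252.2]
tcp_rot: [-3.141, -0.002, -2.968]
contact_force: [0.2, -0.7, -2.6]
opening: 0.635
grasp_force: 38.3
tcp [504.5 149.3 252.2] yaw -2.968 tool d [ -0.6   4.  210.2] rotvec [-0.001 -0.002  0.002] t 6.2833 F [ 0.2 -0.7 -2.6]
```

View pics/m3.png

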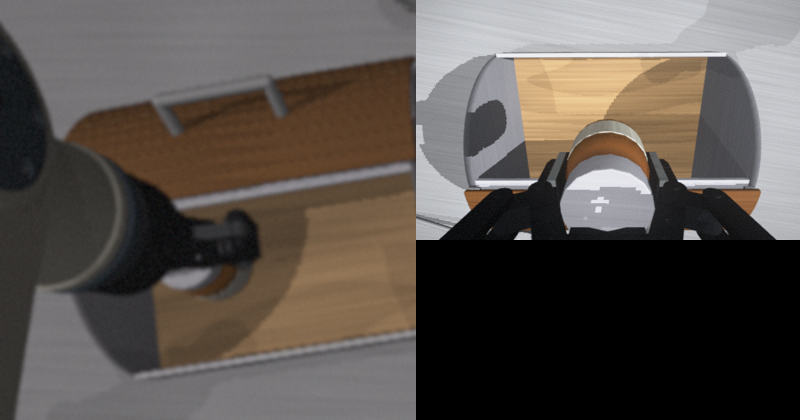

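Picture: the bin is square to the gripper and the jar is nearly centred. In the wrist view the sill ends are about (135,90) and (517,90), and the cover edge runs (90,308)–(557,303). I'll use these as a check on the bin pose.

```bash
python3 - <<'E'
from h import *
np.set_printoptions(precision=1,suppress=True)
c=np.array([573,165,0]);X=np.array([np.cos(.17),np.sin(.17),0]);Y=np.array([-X[1],X[0],0])
for a,z in(((135,90),60),((517,90),60),((90,308),170),((557,303),170)):
    p=plane("wrist",a,z);print(p,"bin",(p-c)@X,(p-c)@Y)
p=np.array(r.sense()['eef_pos'])-c;print(p@X,p@Y)
E
```

```text
[461.3 -18.2  60. ] bin -141.05694050265015 -161.7033836248527
[406.5 301.4  60. ] bin -141.06135110872486 162.5701825054331
[597.7   6.  170. ] bin -2.5992086696067362 -160.87896791728292
[539.9 316.9 170. ] bin -6.919904182983619 155.29125588371343
-69.71594414497305 -5.3994388798142205
```

The bin pose holds: yaw 0.17, ends at ±162. I'll lower the jar.

```bash

python3 steer.py '0 0 0 1 5 20 0;0 0 0 0 0 38 0;0 0 0 0 0 40 0;0 0 0 0 0 40 0;0 0 0 0 0 30 0' 
python3 steer.py '0 0 0 0 0 12 0;0 0 0 0 0 8 0;0 0 0 0 0 5 0;0 0 0 0 0 4 0;0 0 0 0 0 0 0' 
python3 steer.py '0 0 0 0 0 2 0;0 0 0 0 0 2 0;0 0 0 0 0 1 0;0 0 0 0 0 0 0;0 0 0 0 0 0 0' 
```

```text
clock: 6.85
eef_pos: [502.6, 152.1, 82.5]
tcp_rot: [-3.141, -0.002, -2.972]
contact_force: [-0.1, -0.3, -2.3]
opening: 0.639
grasp_force: 38.3
clock: 7.27
eef_pos: [504.0, 153.4, 56.4]
tcp_rot: [3.142, 0.001, -2.971]
contact_force: [-0.2, 0.4, -1.4]
opening: 0.64
grasp_force: 38.3
clock: 7.68
eef_pos: [503.6, 153.8, 51.4]
tcp_rot: [3.142, 0.0, -2.97]
contact_force: [-0.3, -0.0, -2.2]
opening: 0.64
grasp_force: 38.3
```

Still in free air, with about 9 mm to go.

```bash

python3 steer.py '0 0 0 0 0 3 0;0 0 0 0 0 2 0;0 0 0 0 0 1 0;0 0 0 0 0 0 0' 
python3 steer.py '0 0 0 0 0 1 0;0 0 0 0 0 1 0;0 0 0 0 0 0 0' 
python3 steer.py '0 0 0 0 0 1 0;0 0 0 0 0 0.5 0;0 0 0 0 0 0 0' 
```

```text
clock: 8.02
eef_pos: [503.2, 153.6, 44.8]
tcp_rot: [-3.142, -0.001, -2.97]
contact_force: [0.3, 0.1, -2.2]
opening: 0.637
grasp_force: 38.3
clock: 8.27
eef_pos: [503.3, 153.7, 43.0]
tcp_rot: [-3.142, -0.0, -2.97]
contact_force: [-0.4, -0.6, -2.4]
opening: 0.638
grasp_force: 38.3
clock: 8.52
eef_pos: [503.5, 153.7, 41.7]
tcp_rot: [3.142, -0.0, -2.97]
contact_force: [0.0, 0.3, -1.0]
opening: 0.636
grasp_force: 38.4
```

```bash

python3 steer.py '0 0 0 0 0 1 0;0 0 0 0 0 0.5 0;0 0 0 0 0 0 0' 
python3 steer.py '0 0 0 0 0 0 0.7;0 0 0 0 0 0 0.7;0 0 0 0 0 0 0.85;0 0 0 0 0 0 1;0 0 0 0 0 0 1' 
python3 steer.py '0 0 0 0 0 0 1;0 0 0 0 0 0 1;0 0 0 0 0 0 1' 
```

```text
clock: 8.77
eef_pos: [503.5, 153.8, 41.5]
tcp_rot: [3.142, 0.0, -2.97]
contact_force: [-5.8, -1.7, 19.2]
opening: 0.634
grasp_force: 40.2
clock: 9.18
eef_pos: [503.4, 153.7, 40.0]
tcp_rot: [-3.142, -0.0, -2.97]
contact_force: [-0.3, -0.1, 0.2]
opening: 0.996
grasp_force: 0.0
clock: 9.43
eef_pos: [503.4, 153.7, 40.1]
tcp_rot: [-3.142, -0.0, -2.97]
contact_force: [0.3, -0.4, -0.6]
opening: 1.002
grasp_force: 0.0
```

Released. I'll rise, turn for the handle, then look.

```bash

python3 steer.py '0 0 0 0 0 -20 1;0 0 0 0 0 -35 1;0 0 0 0 0 -40 1;0 0 0 0 0 -40 1;0 0 0 0 0 -40 1'>/dev/null
python3 steer.py '0 0 0 0 0 -40 1;0 0 0 0 0 -25 1;0 0 0.12 0 0 0 0.42;0 0 0.12 0 0 0 0.42;0 0 0.12 0 0 0 0.42'
python3 steer.py '0 0 0.12 0 0 0 0.42;0 0 0.12 0 0 0 0.42;0 0 0.12 0 0 0 0.42;0 0 0.12 0 0 0 0.42;0 0 0.12 0 0 0 0.42'>/dev/null
python3 steer.py '0 0 0.12 0 0 0 0.42;0 0 0.12 0 0 0 0.42;0 0 0.12 0 0 0 0.42;0 0 0.12 0 0 0 0.42;0 0 0.01 0 0 0 0.42'
python3 - <<'E'
from h import *
go([660,180,255],1.741)
E
```

```text
clock: 10.27
eef_pos: [503.6, 153.7, 281.0]
tcp_rot: [3.141, 0.001, 2.947]
contact_force: [-0.6, -0.0, 0.1]
opening: 0.601
grasp_force: 0.0
clock: 11.1
eef_pos: [503.3, 153.7, 280.0]
tcp_rot: [-3.141, 0.0, 1.857]
contact_force: [-0.0, 0.1, -1.1]
opening: 0.419
grasp_force: 0.0
tcp [503.3 153.7 280. ] yaw 1.857 tool d [-19.  157.8  25. ] rotvec [-0.     0.     0.116] t 11.1 F [-0.   0.1 -1.1]
```

```bash

python3 steer.py '0 0 0.116 0 0 0 0.42;0 0 0 0 38 0 0.42;0 0 0 0 40 0 0.42;0 0 0 0 40 0 0.42;0 0 0 0 38 0 0.42'>/dev/null
python3 steer.py '0 0 0 0 3 12 0.42;0 0 0 0 0 12 0.42;0 0 0 0 0 0 0.42'
python3 - <<'E'
from h import *
go([660,180,255],1.741)
P=cam.camera_params("wrist");a=cam.grab_frame("wrist")[:,:,::-1];b=cam.grab_frame("scene")[60:310,340:600,::-1]
c=np.zeros((400,800,3),np.uint8);c[:,:384]=cv2.resize(a,None,fx=.6,fy=.6)[:400] if 0 else 0
c[:240,:384]=cv2.resize(a,None,fx=.6,fy=.6);c[:400,384:800]=cv2.resize(b,(416,400));cv2.imwrite("pics/m4.png",c);cv2.imwrite("pics/w4.png",a)
print(plane("wrist",(320,250),187,P))
E
```

```text
clock: 11.77
eef_pos: [657.9, 180.9, 252.3]
tcp_rot: [-3.136, 0.001, 1.749]
contact_force: [-0.7, -0.2, -1.2]
opening: 0.419
grasp_force: 0.0
tcp [657.9 180.9 252.3] yaw 1.749 tool d [-1.3  1.9 -2.8] rotvec [-0.006  0.001  0.008] t 11.7667 F [-0.7 -0.2 -1.2]
[660.32455591 166.41534195 187.        ]
```

View pics/m4.png

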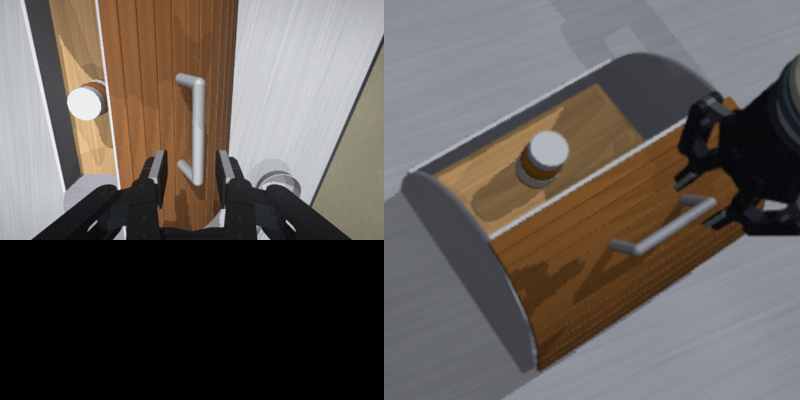

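Picture: the jar stands upright in the bin. In the wrist view the bar runs from about (332,140) to (330,302), and the gripper is offset towards the bar's far (+y) end.

```bash
python3 - <<'E'
from h import *
np.set_printoptions(precision=1,suppress=True)
for z in(180,187,192):
    A=plane("wrist",(332,138),z);B=plane("wrist",(330,302),z);print(z,A,B,(A+B)/2,np.linalg.norm(A-B))
print(proj("wrist",[661,180,187]))
P=cam.camera_params("wrist");R=cv2.Rodrigues(P['rvec'])[0];print(-R.T@P['tvec'],R[2])
E
```

```text
180 [656.1 230.9 180. ] [674.9 125.9 180. ] [665.5 178.4 180. ] 106.66884204152099
187 [655.7 232.  187. ] [673.8 130.7 187. ] [664.7 181.3 187. ] 102.89310072808608
192 [655.4 232.7 192. ] [673.  134.1 192. ] [664.2 183.4 192. ] 100.19614264706114
[324.2 227.5]
[643.7 261.7 377.8] [ 0.1 -0.3 -0.9]
```

```bash

python3 steer.py '0 0 0 -1 7 10 0.42;0 0 0 0 0 20 0.42;0 0 0 0 0 17 0.42;0 0 0 0 0 9 0.42;0 0 0 0 0 0 0.42'
python3 steer.py '0 0 0 0 0 0 0;0 0 0 0 0 0 0;0 0 0 0 0 0 0;0 0 0 0 0 0 0;0 0 0 0 0 0 0' 25
```

```text
clock: 12.28
eef_pos: [665.8, 181.4, 198.2]
tcp_rot: [-3.139, 0.0, 1.747]
contact_force: [-0.9, -1.0, 1.1]
opening: 0.419
grasp_force: 0.0
clock: 12.7
eef_pos: [667.2, 181.8, 200.9]
tcp_rot: [3.141, -0.0, 1.747]
contact_force: [-2.0, -0.6, 0.6]
opening: 0.121
grasp_force: 25.7
```

The grip is a little high on the bar, so I'll regrip lower.

```bash

python3 steer.py '0 0 0 0 0 0 0.42;0 0 0 0 0 0 0.42;0 0 0 0 1 3 0.42;0 0 0 0 0 3 0.42;0 0 0 0 0 0 0.42'
python3 steer.py '0 0 0 0 0 0 0;0 0 0 0 0 0 0;0 0 0 0 0 0 0;0 0 0 0 0 0 0;0 0 0 0 0 0 0' 30
```

```text
clock: 13.12
eef_pos: [667.9, 181.9, 193.3]
tcp_rot: [-3.141, 0.0, 1.747]
contact_force: [-0.2, -0.5, -0.7]
opening: 0.418
grasp_force: 0.0
clock: 13.53
eef_pos: [667.9, 181.9, 194.0]
tcp_rot: [-3.141, 0.0, 1.747]
contact_force: [0.4, -0.3, -1.5]
opening: 0.124
grasp_force: 29.2
```

```bash
python3 - <<'E'
import numpy as np
t=np.linspace(2.09,0.785,16);print(np.c_[np.diff(-190*np.cos(t)),-np.diff(190*np.sin(t))].round(1))
E
```

```text
[[-14.7  -7.6]
 [-15.3  -6.3]
 [-15.8  -4.9]
 [-16.1  -3.5]
 [-16.4  -2.1]
 [-16.5  -0.7]
 [-16.5   0.8]
 [-16.4   2.2]
 [-16.1   3.6]
 [-15.8   5. ]
 [-15.3   6.3]
 [-14.6   7.6]
 [-13.9   8.9]
 [-13.1  10.1]
 [-12.2  11.2]]
```

```bash

python3 steer.py '0 0 0 0 -14.7 -7.6 0;0 0 0 0 -15.3 -6.3 0;0 0 0 0 -15.8 -4.9 0;0 0 0 0 -16.1 -3.5 0;0 0 0 0 -16.4 -2.1 0'
python3 - <<'E'
from h import *
s=r.sense();p=np.array(s['eef_pos'])-[575,166,0];x=p[0]*.985+p[1]*.169;z=p[2]-9-20
print(x,-p[0]*.169+p[1]*.985,np.hypot(x,z),np.arctan2(z,-x)-.785,s['contact_force'])
E
```

```text
clock: 13.95
eef_pos: [594.1, 168.9, 221.4]
tcp_rot: [3.132, -0.0, 1.747]
contact_force: [7.6, 1.6, 4.9]
opening: 0.125
grasp_force: 29.9
19.286655956849014 -0.39939040629969425 193.32878954848763 0.8857234562723931 [7.57723899 1.5525823  4.85043183]
```

```bash

python3 steer.py '0 0 0 0 -16.5 -0.2 0;0 0 0 0 -16.5 1 0;0 0 0 0 -16.4 2.4 0;0 0 0 0 -16.1 3.8 0;0 0 0 0 -15.8 5 0'
python3 - <<'E'
from h import *
s=r.sense();p=np.array(s['eef_pos'])-[575,166,0];x=p[0]*.985+p[1]*.169;z=p[2]-9-20
print(x,-p[0]*.169+p[1]*.985,np.hypot(x,z),np.arctan2(z,-x)-.785,s['contact_force'])
E
```

```text
clock: 14.37
eef_pos: [513.6, 154.6, 210.6]
tcp_rot: [3.133, -0.001, 1.747]
contact_force: [2.1, -0.1, 17.0]
opening: 0.124
grasp_force: 32.7
-62.38699646637198 -0.808395314636412 191.97546089080782 0.454812294611075 [ 2.11874723 -0.07661207 17.04967788]
```

```bash

python3 steer.py '0 0 0 0 -15.8 4 0;0 0 0 0 -14.8 6.5 0;0 0 0 0 -13.9 8.5 0;0 0 0 0 -13.1 9.5 0;0 0 0 0 -10 9 0'
python3 - <<'E'
from h import *
s=r.sense();p=np.array(s['eef_pos'])-[575,166,0];x=p[0]*.985+p[1]*.169;z=p[2]-9-20
print(x,-p[0]*.169+p[1]*.985,np.hypot(x,z),np.arctan2(z,-x)-.785,s['contact_force'])
E
```

```text
clock: 14.78
eef_pos: [445.5, 142.6, 170.0]
tcp_rot: [3.137, -0.001, 1.747]
contact_force: [5.7, 0.8, 0.2]
opening: 0.125
grasp_force: 31.4
-131.55076267505805 -1.1483398065178996 192.815940965525 0.03494581483781567 [5.72561354 0.75109325 0.15017381]
```

```bash

python3 steer.py '0 0 0 0 -4 4 0;0 0 0 0 -4 4 0;0 0 0 0 -3 3 0;0 0 0 0 0 0 0;0 0 0 0 0 0 0'
python3 - <<'E'
from h import *
s=r.sense();p=np.array(s['eef_pos'])-[575,166,0];x=p[0]*.985+p[1]*.169;z=p[2]-9-20
print(x,np.hypot(x,z),np.arctan2(z,-x)-.785,s['contact_force'])
E
```

```text
clock: 15.2
eef_pos: [439.7, 141.8, 162.6]
tcp_rot: [3.129, -0.001, 1.747]
contact_force: [4.7, -1.1, 32.1]
opening: 0.125
grasp_force: 35.6
-137.37981211716493 191.613952059386 -0.0136373647546153 [ 4.65562719 -1.14171241 32.10971464]
```

The cover is at its stop: q is about 0 and the contact force has risen. I'll ease off, open the fingers and withdraw upward.

```bash

python3 steer.py '0 0 0 0 2 -3 0;0 0 0 0 0 0 0.42;0 0 0 0 0 0 0.42;0 0 0 0 0 0 0.42;0 0 0 0 0 0 0.42'
python3 steer.py '0 0 0 0 0 -10 0.42;0 0 0 0 0 -25 0.42;0 0 0 0 0 -40 0.42;0 0 0 0 0 -40 0.42;0 0 0 0 0 0 0.42'
python3 - <<'E'
from h import *
b=cam.grab_frame("scene")[60:310,300:600,::-1];a=cam.grab_frame("wrist")[:,:,::-1]
c=np.zeros((400,800,3),np.uint8);c[:240,:384]=cv2.resize(a,None,fx=.6,fy=.6);c[:346,384:]=cv2.resize(b,(416,346));cv2.imwrite("pics/m5.png",c)
E
```

```text
clock: 15.62
eef_pos: [435.0, 140.4, 160.8]
tcp_rot: [-3.14, 0.0, 1.747]
contact_force: [-0.1, -1.0, -0.0]
opening: 0.42
grasp_force: 0.0
clock: 16.03
eef_pos: [438.7, 141.6, 283.7]
tcp_rot: [3.131, -0.001, 1.747]
contact_force: [2.2, -0.1, 1.0]
opening: 0.419
grasp_force: 0.0
```

View pics/m5.png

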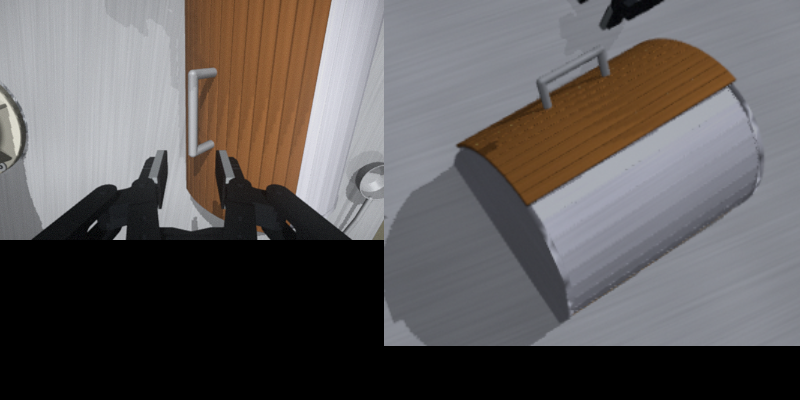

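Picture: the cover is down on the sill, the gripper is clear, and the bar ends are at about (322,122) and (322,255) in the wrist view. I'll check the handle position against q=0, then hand in.

```bash
python3 - <<'E'
from h import *
A=plane("wrist",(322,120),154);B=plane("wrist",(322,257),154)
m=(A+B)/2-[575,166,0];x=m[0]*.985+m[1]*.169;print(x,"q~",np.arccos(-x/190)-.785,np.linalg.norm(A-B))
if x<-120: print(ticket.sign_off())
E
```

```text
-138.64414397151637 q~ -0.03209558091890019 104.49588945366064
the job is handed in; nothing more can be done
None
```

The jam jar is standing upright on the bin floor and released, and the cover is rolled shut (measured within about 0.03 rad of fully closed); I handed the job in at about 16 s with the gripper clear, and no verdict came back.

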